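# Park the sprung specimen slide against its stop pin

## Robot

A 6-joint arm with a two-finger parallel gripper is mounted at the origin on the work surface. World frame = base frame: x ahead of the robot, y to its left, z up, the work surface at z = 0. Lengths are in m, angles in rad, forces in N, time in s.
With the tool pointing down it reaches from about 0.35 to 0.775 m from the base axis. Payload 7.3 kg.
Tool frame: the origin (TCP) lies at the very end of the fingers, on their centre line; the grasp point (between the pads) lies 19 mm behind it; x points along the fingers, y is the direction in which the jaws open and shut, and the axes are right-handed (so a half turn about x gives the same grasp; the last joint's range is limited). The gripper opens to 92 mm and grips with 3 to 60 N. Pads are 19 mm wide; open, the fingers measure 130 mm over their backs; the gripper's body (75 mm by 190 mm) begins 47 mm behind the grasp point.
Start: joints at [1.034, 0.342, 1.524, -0, 1.275, -0.146], TCP at [0.2, 0.485, 0.227] pointing down, gripper open.
Joint ranges: [-2.53, 2.53], [-0.77, 2.02], [0.04, 2.7], [-1, 4.14], [0.28, 2.66], [-3.11, 3.11]. Speed limits (rad/s): [2.57, 2.57, 3.14, 3.14, 3.14, 3.14].

## Interface

Orientations are given as a 3x3 rotation matrix whose columns are the frame's x, y, z axes.
In Python, from rig import manip gives the robot as it stands.
- The arm moves only by the tool step_arm, never from a script. Its argument "plan" is one flat list of numbers, 5 for each row, row after row: the finger opening in mm, from 0 to 91.8, then the shift along the tool's x, y, z in mm, then the turn about the tool's x in rad. A call has 1 to 20 rows; each row shifts and turns the commanded pose from where the row before left it, along the tool's axes as they then stand; what a row does not reach is not made up. A row lasts 1/8 s, in which the tool goes at most 62.5 mm and 10.7 degrees, less where a joint would pass 70% of its speed; a pose out of reach is approached as far as the arm can. A call with a gripper value outside its range is refused whole. The fingers move at their own pace and stop on an object; the grip force is fixed at half the most. Time passes only in rows, so rows that do not move let the fingers close. It gives the time, the measured TCP pose, the force and the opening at its end, in the units of the state.
- manip.read_state(): the state, without advancing time (a new reading comes with each control period).
- manip.snapshot(name): name is "scene" or "top"; returns (picture, depth): 480x640x3 uint8, red, green, blue; 480x640 float32, m along the optical axis (not along the pixel's ray), 0 where there is no reading.
- manip.camera_info(name): a dict with "K" (3x3 intrinsics, pixels), "k1" (the pictures are not rectified: a ray, as slopes to the right and down, at radius r is drawn at 1 + k1 r^2 times it, then the intrinsics apply), "origin" and "rotation" of the camera in the world. Camera axes: x right, y down, z forward; pixel columns grow to the right and rows downward; lengths in m; the calibration is good to about 2 mm. A picture is of the moment at which its call begins. camera_info takes no time and is no camera call.
- manip.finish_job(): hands the job in, once; it reports no verdict.
The state is a dict: "clock": time; "q": joint angles; "dq": joint speeds; "joint_torque": joint torques, N m; "position": TCP position; "ee_rot": TCP orientation; "ft_force": force on the tool from outside, world axes, zero at the start; "ft_torque": the same for the moment, N m; "finger_gap": finger opening in m.
Only numpy, scipy, OpenCV 4.12 (cv2) and the standard library are available. Lean on these libraries where they do the work, as an engineer would, in place of code of your own. Each camera call takes 0.05 s, during which the arm holds its last target. There are 200 camera calls.

## Task

Push the spring-loaded specimen slide forward by its upright push plate past its stop pin, then let it go so that it springs back and stays parked against the pin at mid position, under the inspection camera, and move clear. Only push on the back of the plate: do not pinch or pull it, do not lift anything or touch the stop pin, and leave the puck seated in the slide and the things around the stage where they are.

Things in the scene. Friction and masses are not known exactly. Their poses are not given: they have to be found in the camera images.
- stage_base: Fixed black stage plate, 325 x 110 x 12 mm. Origin on the table; x is the push direction (away from the robot, turned up to 37 degrees), y left, z up. Spans x -100 to 225, y -55 to 55 mm. Behind the push plate (x below -55) nothing is over 30 mm high. Left: bracket with stop pin, x 15 to 45, y 36 to 105, 44 mm high.
- push_face (a point): Centre of the bare rear face of the push plate: upright aluminium plate at the rear of the slide, 50 mm wide, 5 thick, 40 to 85 mm above the table (this point 62.5). Moves with the slide; its x axis is the push direction, into the face. At home it lies at x -55 mm, y 0 of stage_base. Ahead of it the slide is a flat plate 70 x 190 mm, top 40 mm above the table.
- slide (a joint): Slide travel in m along stage x: 0 home (start), 0.080 end stop. Spring pushes it home, 3 N at 0 to 6 N at 0.08; passing the pin adds about 2 N. Its ramp pushes the pin aside; at about 0.045 the pin snaps in behind it, and when let go (suddenly or eased) the slide returns and is caught at 0.045. Pushed less, it returns home. Push 0.055 to 0.075.
- stop_pin (a joint): Spring stop pin: 10 mm round steel pin along the stage's y in the bracket left of the slide, black knob on its outer end. Value in m: 0 fully out towards the slide (at start, and when it holds the slide), grows to about 0.010 as the ramp pushes it outwards. Works by itself; not to be touched.
- front_pad: Black rubber pad, 46 x 38 x 3 mm, on the front of the push plate, the side away from the push face. Not to be touched (that would be pinching or pulling). Its frame has the slide's axes; the origin is not at the pad but at table height, 55 mm in front of the push face.
- camera_lens (a point): Lens tip of the fixed inspection camera at the far end of the stage, 95 mm above the table, at x 150 mm, y 0 of stage_base. The camera is 196 mm high in all; its post stands at x 170, y -85 mm; nothing of it above the stage plate lies at x below 130 mm.
- puck: Loose brass specimen puck, 40 mm across, 14 mm high, 60 g, lying in a square pocket (rim 6 mm high, 1.5 mm play) on the far part of the slide, 160 mm in front of the push face. Origin at the centre of its underside. Rides with the slide; must stay seated.
- lens_mount: Bystander: small loose lens mount, 81 mm high, round foot 44 mm across, right of the stage. Origin under its foot.
- driver: Bystander: loose screwdriver lying on the table left of the stage, roughly along it. Origin on the table under it.
- jar: Bystander: loose white jar with a black cap, 40 mm across, 55 mm high, close to the left edge of the stage, beyond the stop pin. Origin under its middle.
Mind the look-alikes: they are no part of the job. Of the things that look like the puck, the smallest one is meant.

How it is judged:
By the outcome, as a careful person would: the job done as asked, in the order asked, and still so for the second after the job is handed in, with the robot touching nothing.
It also fails if it takes over 27 s, if anything falls off the work surface, if the arm or the gripper's body presses on something with over 40 N, if the wrist force passes 120 N, or if a joint passes its speed limit or range.

## Working session

There is one attempt and no reset: what is moved stays moved. The work goes in short steps, Python scripts to look and compute and a tool call to move; the robot and the scene stay as the last step left them, time stands still between calls to the robot, and variables do not carry over. Pictures are saved under pics/ and viewed, about 8 in all and at most 12, crops included, and the job is handed in when it is done.

Besides the shell and the picture viewer there is one more tool, called by a JSON object that holds its "op" and its "data". step_arm: Moves the arm, as the interface text tells. Its arguments: {"type":"object","properties":{"plan":{"type":"array"}},"required":["plan"]}

```bash
mkdir -p pics; ls
python3 - <<'E'
from rig import manip
import cv2,numpy as np
for n in("scene","top"):
    p,d=manip.snapshot(n); cv2.imwrite(f"pics/{n}0.png",p[:,:,::-1]); np.save(f"{n}0.npy",d); print(n,manip.camera_info(n))
s=manip.read_state(); print(s["clock"],s["position"],s["ee_rot"],s["finger_gap"])
E
```

```text
pics
scene {'K': array([[569.01106796,   0.        , 313.22323367],
       [  0.        , 569.01106796, 246.57226511],
       [  0.        ,   0.        ,   1.        ]]), 'k1': 0.005066002244880113, 'origin': array([0.88690193, 0.53214808, 0.97653828]), 'rotation': array([[-0.86427523,  0.43521457, -0.25222332],
       [ 0.5029838 ,  0.74177288, -0.44359924],
       [-0.00596843, -0.51025608, -0.86000181]])}
top {'K': array([[573.0156622 ,   0.        , 319.35703018],
       [  0.        , 573.0156622 , 228.91668229],
       [  0.        ,   0.        ,   1.        ]]), 'k1': -0.08722371193680235, 'origin': array([0.45490174, 0.10406545, 1.31678471]), 'rotation': array([[-0.021889  , -0.99222089,  0.12255033],
       [-0.99973056,  0.02077607, -0.0103521 ],
       [ 0.00772545, -0.12274391, -0.99240831]])}
0.1 [0.19977043 0.48512422 0.22614338] [[-6.76629682e-04  3.80897028e-01  9.24617216e-01]
 [-1.15037549e-03  9.24616519e-01 -3.80897583e-01]
 [-9.99999109e-01 -1.32138360e-03 -1.87448375e-04]] 0.0919460021169148
```

View pics/scene0.png

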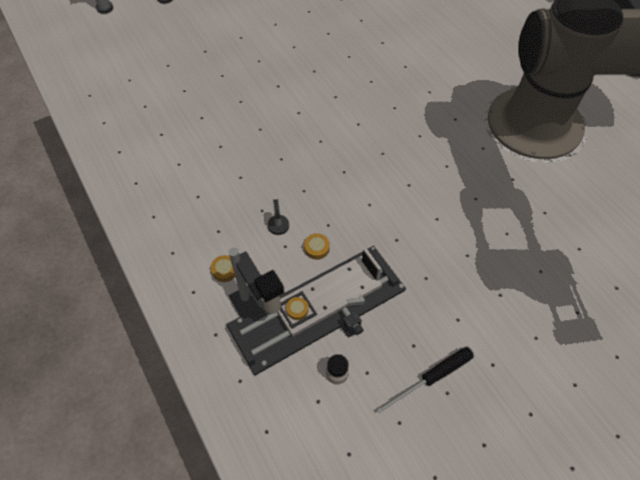

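View pics/top0.png

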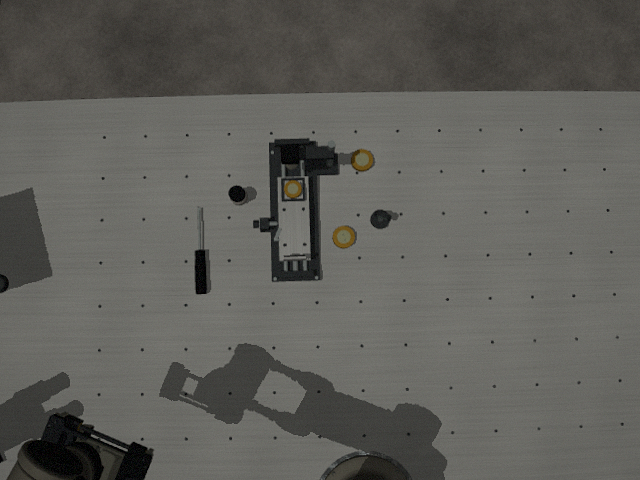

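The scene picture shows the stage from its rear end at (388,270) to its far end at (245,350), with the push plate at about (372,264) and the puck at (297,308). In the top picture the stage covers columns 270-322 and rows 138-280, with the plate at about (294,258). I'll zoom in to pick out the corners.

```bash
cat > h.py <<'E'
from rig import manip
import cv2,numpy as np
def ray(n,uv):
    c=manip.camera_info(n); K=c["K"]; y=(np.atleast_2d(uv).astype(float)-K[:2,2])/np.diag(K)[:2]; x=y.copy()
    for _ in range(9): x=y/(1+c["k1"]*(x**2).sum(1,keepdims=True))
    return c["origin"],np.c_[x,np.ones(len(x))]@c["rotation"].T
def onz(n,uv,z):
    o,d=ray(n,uv); return o+d*((z-o[2])/d[:,2])[:,None]
def proj(n,P):
    c=manip.camera_info(n); q=(np.atleast_2d(P)-c["origin"])@c["rotation"]; s=q[:,:2]/q[:,2:]
    s=s*(1+c["k1"]*(s**2).sum(1,keepdims=True)); return s*np.diag(c["K"])[:2]+c["K"][:2,2]
E
python3 - <<'E'
import cv2,numpy as np
a=cv2.imread("pics/top0.png")[130:290,245:345]; b=cv2.imread("pics/scene0.png")[235:385,215:415]
a=cv2.resize(a,None,fx=3.7,fy=3.7,interpolation=2); b=cv2.resize(b,None,fx=4,fy=4,interpolation=2)
cv2.imwrite("pics/topc.png",np.clip(a*1.8,0,255)); cv2.imwrite("pics/scenec.png",np.clip(b*1.8,0,255))
E
```

```text
[ WARN:0@0.309] global loadsave.cpp:1063 imwrite_ Unsupported depth image for selected encoder is fallbacked to CV_8U.
```

View pics/topc.png

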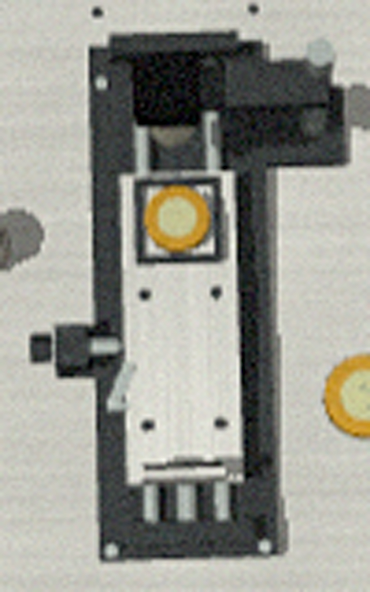

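View pics/scenec.png

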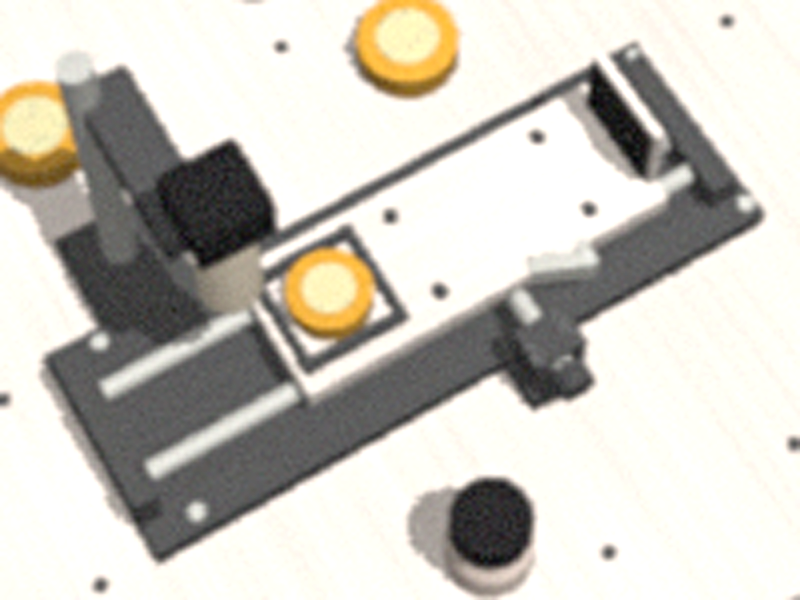

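The top crop shows the stage corners rear-left at (102,560), rear-right at (277,553) and far-left at (91,47). In the scene crop the four plate corners are at (763,213), (637,42), (160,560) and (47,360). The bright top edge of the push plate runs from (605,52) to (660,150), and its rear side faces right.

Run:
```python
from h import *
np.set_printoptions(precision=4,suppress=True)
S=lambda a:(np.array(a,float)+.5)/4-.5+[215,235]
T=lambda a:(np.array(a,float)+.5)/3.7-.5+[245,130]
sc=onz("scene",S([[763,213],[637,42],[47,360],[160,560]]),.012)  # RL RR FR FL
tp=onz("top",T([[102,560],[277,553],[91,47]]),.012)              # RL RR FL
L=np.array([[-100,55],[-100,-55],[225,-55],[225,55]])/1e3
def fit(P,L):
    a=P[:,:2]@[1,1j];b=L@[1,1j];am,bm=a.mean(),b.mean()
    r=((a-am)*np.conj(b-bm)).sum(); r/=abs(r); t=am-r*bm
    return t,np.angle(r),abs(a-(t+r*b))*1e3
print(sc,tp,sep="\n")
for P,l in((sc,L),(tp,L[[0,1,3]])):
    t,y,e=fit(P,l);print("origin",t,"yaw deg",np.degrees(y),"res mm",e,"push_face",t-.055*np.exp(1j*y))
# plate top edge, z .085
e=onz("scene",S([[605,52],[660,150]]),.085);print("edge scene",e,e.mean(0),np.linalg.norm(e[0]-e[1]))
# puck top (z~?), by yellow in both
for n in("scene","top"):
    h=cv2.cvtColor(cv2.imread(f"pics/{n}0.png"),cv2.COLOR_BGR2HSV)
    m=cv2.inRange(h,(12,110,90),(35,255,255));c=cv2.findContours(m,0,2)[0]
    for k in c:
        if cv2.contourArea(k)>100:
            (u,v),r=cv2.minEnclosingCircle(k);print(n,u,v,r,onz(n,(u,v),.05))
```

```text
[[0.4996 0.201  0.012 ]
 [0.4992 0.0923 0.012 ]
 [0.8239 0.0975 0.012 ]
 [0.8222 0.2069 0.012 ]]
[[0.4992 0.2001 0.012 ]
 [0.5012 0.0926 0.012 ]
 [0.8228 0.2034 0.012 ]]
origin (0.5987365959224689+0.14842682035624433j) yaw deg 0.9208059428509684 res mm [1.9213 0.6672 0.8196 0.6237] push_face (0.5437436984726146+0.14754294815405167j)
origin (0.5995526820179616+0.14698306499872382j) yaw deg 0.4690257748746757 res mm [1.0595 1.903  1.3336] push_face (0.5445545248188928+0.14653283760449615j)
edge scene [[0.544  0.1227 0.085 ]
 [0.5504 0.1774 0.085 ]] [0.5472 0.15   0.085 ] 0.05510617134513468
scene 297.0 307.0 11.180439949035645 [[0.7031 0.1478 0.05  ]]
scene 316.1666564941406 245.5 12.660195350646973 [[0.6092 0.055  0.05  ]]
top 343.28570556640625 236.5 10.871573448181152 [[0.5932 0.038  0.05  ]]
top 292.2205810546875 188.30882263183594 8.610797882080078 [[0.7046 0.1498 0.05  ]]
top 361.81817626953125 159.18182373046875 10.564741134643555 [[ 0.7686 -0.0089  0.05  ]]
```

Both views agree. The yaw is about 0.8°, the push face is at about (0.544, 0.147), and the puck sits 160 mm ahead of it as it should. Next: close the fingers, turn by -0.405 rad, and fly to a point behind the plate.

{"op": "step_arm", "data": {"plan": [0, 0, 0, 0, -0.135, 0, 0, 0, 0, -0.135, 0, 0, 0, 0, -0.135, 0, 0, -34, 29, 0, 0, 0, -34, 29, 0, 0, 0, -34, 29, 0, 0, 0, -34, 29, 0, 0, 0, -34, 29, 0, 0, 0, -34, 29, 0, 0, 0, -34, 29, 0, 0, 0, -34, 29, 0, 0, 0, -34, 29, 0, 0, 0, -34, 29, 0, 0, 0, 0, 0, 0]}}

```text
clock: 1.85
position: [0.4961, 0.1474, 0.226]
ee_rot: [[-0.001, -0.01, 1.0], [-0.0, 1.0, 0.01], [-1.0, -0.0, -0.001]]
ft_force: [-0.1, -0.4, -0.2]
finger_gap: 0.0002
```

{"op": "step_arm", "data": {"plan": [0, 28, 0, 0, 0, 0, 28, 0, 0, 0, 0, 28, 0, 0, 0, 0, 28, 0, 0, 0, 0, 28, 0, 0, 0, 0, 28, 0, 0, -0.004, 0, 0, 0, 0, 0]}}

```text
clock: 2.72
position: [0.4926, 0.1501, 0.0571]
ee_rot: [[-0.005, -0.019, 1.0], [-0.0, 1.0, 0.019], [-1.0, -0.0, -0.005]]
ft_force: [0.7, -1.0, 0.8]
finger_gap: 0.0002
```

Run:
```python
from h import *
a=manip.snapshot("scene")[0][:,:,::-1][235:385,215:415]
b=manip.snapshot("top")[0][:,:,::-1][190:340,240:350]
f=lambda i:cv2.convertScaleAbs(cv2.resize(i,None,fx=2.5,fy=3.9 if 0 else 2.5,interpolation=2),alpha=1.8)
cv2.imwrite("pics/pre.png",np.hstack([f(a),f(b)]))
print(manip.read_state()["position"],manip.read_state()["ft_force"])
```

```text
[0.49469612 0.15018157 0.05931139] [0.35617236 0.36184074 0.82470992]
```

View pics/pre.png

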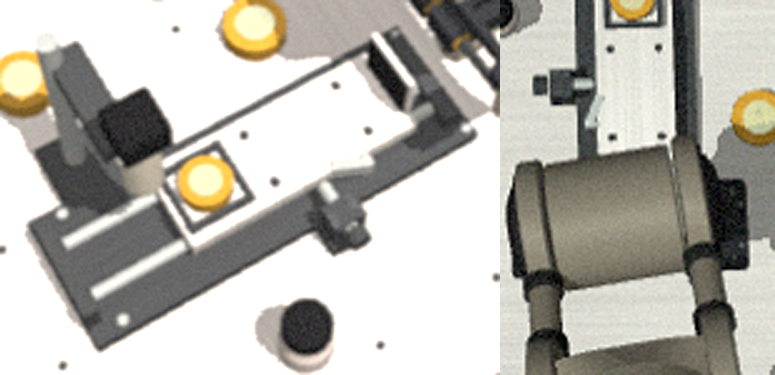

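The view shows the slide still at home and the puck seated. The arm stands behind the plate and hides it in the top view, and the fingers fall just outside the scene crop. I'll approach slowly and watch for the contact force.

{"op": "step_arm", "data": {"plan": [0, 0, -1, 9, 0, 0, 0, -1, 9, 0, 0, 0, 0, 8, 0, 0, 0, 0, 6, 0, 0, 0, 0, 0, 0]}}

```text
clock: 3.45
position: [0.5272, 0.1481, 0.0586]
ee_rot: [[0.0, -0.018, 1.0], [0.0, 1.0, 0.018], [-1.0, 0.0, 0.0]]
ft_force: [-1.0, 0.8, 0.2]
finger_gap: 0.0005
```

Run:
```python
from h import *
a=manip.snapshot("scene")[0][:,:,::-1]
cv2.imwrite("pics/near.png",cv2.convertScaleAbs(cv2.resize(a[200:350,310:510],None,fx=4,fy=4,interpolation=2),alpha=1.8))
s=manip.read_state();print(s["position"],s["ft_force"])
```

```text
[0.52679302 0.14816066 0.05858581] [ 0.7776475  -0.17404704 -0.04660981]
```

View pics/near.png

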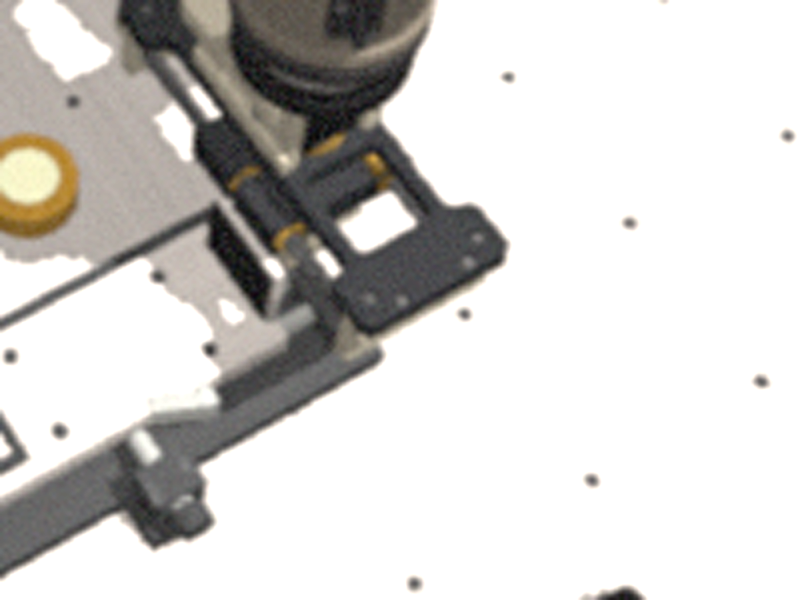

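The crop shows the closed fingers just behind the plate at about (300,250), with a small gap left. I'll make contact with small steps.

{"op": "step_arm", "data": {"plan": [0, 0, 0, 3, 0, 0, 0, 0, 3, 0, 0, 0, 0, 3, 0, 0, 0, 0, 3, 0, 0, 0, 0, 0, 0]}}

```text
clock: 4.12
position: [0.5387, 0.1484, 0.0587]
ee_rot: [[-0.0, -0.018, 1.0], [0.0, 1.0, 0.018], [-1.0, 0.0, -0.0]]
ft_force: [-3.2, 0.1, 2.7]
finger_gap: 0.0002
```

{"op": "step_arm", "data": {"plan": [0, 0, 0, 6, 0, 0, 0, 0, 6, 0, 0, 0, 0, 6, 0, 0, 0, 0, 6, 0, 0, 0, 0, 6, 0, 0, 0, 0, 6, 0, 0, 0, 0, 6, 0, 0, 0, 0, 6, 0, 0, 0, 0, 6, 0, 0, 0, 0, 5, 0, 0, 0, 0, 0, 0]}}

```text
clock: 5.5
position: [0.5979, 0.149, 0.0586]
ee_rot: [[-0.001, -0.018, 1.0], [-0.001, 1.0, 0.018], [-1.0, -0.0, -0.001]]
ft_force: [-5.1, -0.9, 2.2]
finger_gap: 0.0005
```

```bash
cat >> h.py <<'E'
def puck(nm):
    for n in("scene","top"):
        p=manip.snapshot(n)[0][:,:,::-1];cv2.imwrite(f"pics/{nm}_{n}.png",p)
        m=cv2.inRange(cv2.cvtColor(p,cv2.COLOR_BGR2HSV),(12,110,90),(35,255,255))
        for k in cv2.findContours(m,0,2)[0]:
            if cv2.contourArea(k)>60:
                (u,v),r=cv2.minEnclosingCircle(k);print(n,round(u),round(v),round(r,1),onz(n,(u,v),.05)[0].round(4))
    s=manip.read_state();print(s["clock"],s["position"],s["ft_force"])
E
python3 -c "
from h import *
puck('pushed')"
```

```text
scene 265 324 11.6 [0.7673 0.1489 0.05  ]
scene 222 266 12.3 [0.7821 0.0062 0.05  ]
scene 314 245 10.7 [0.6131 0.0524 0.05  ]
top 362 159 10.6 [ 0.7685 -0.009   0.05  ]
5.6 [0.59765326 0.14908617 0.05856649] [-5.83788403 -1.68159384  3.00621643]
```

The puck moved 64 mm, inside the 55–75 mm window, and the force is about 5.5 N as expected. Now I'll ease back.

{"op": "step_arm", "data": {"plan": [0, 0, 0, -4, 0, 0, 0, 0, -4, 0, 0, 0, 0, -4, 0, 0, 0, 0, -4, 0, 0, 0, 0, -4, 0, 0, 0, 0, -4, 0, 0, 0, 0, -6, 0, 0, 0, 0, -8, 0, 0, 0, 0, -10, 0, 0, 0, 0, -15, 0, 0, 0, 0, -20, 0, 0, 0, 0, 0, 0]}}

```text
clock: 7.1
position: [0.5135, 0.1481, 0.0588]
ee_rot: [[-0.001, -0.019, 1.0], [0.0, 1.0, 0.019], [-1.0, 0.0, -0.001]]
ft_force: [-0.6, 0.0, 0.6]
finger_gap: 0.0007
```

```bash
python3 -c "
from h import *
puck('rel')"
```

```text
scene 275 319 11.6 [0.748  0.1493 0.05  ]
scene 222 266 12.3 [0.7821 0.0062 0.05  ]
scene 316 244 12.5 [0.6083 0.0529 0.05  ]
top 362 159 10.6 [ 0.7685 -0.009   0.05  ]
7.2 [0.51543801 0.14807223 0.05908163] [ 0.38734806 -0.12221162  0.39633951]
```

The slide is parked 45 mm from home. I'll retreat up, clear of the stage.

{"op": "step_arm", "data": {"plan": [0, 0, 0, -10, 0, 0, -28, 0, 0, 0, 0, -28, 0, 0, 0, 0, -28, 0, 0, 0, 0, -28, 0, 0, 0, 0, -28, 0, 0, 0, 0, -28, 0, 0, 0, 0, 0, 34, -20, 0, 0, 0, 34, -20, 0, 0, 0, 34, -20, 0, 0, 0, 34, -20, 0, 0, 0, 34, -20, 0, 0, 0, 34, -20, 0, 0, 0, 0, 0, 0]}}

```text
clock: 8.95
position: [0.3796, 0.3512, 0.2266]
ee_rot: [[-0.0, -0.022, 1.0], [0.0, 1.0, 0.022], [-1.0, 0.0, -0.0]]
ft_force: [0.6, 0.4, 0.0]
finger_gap: 0.0002
```

Run:
```python
from h import *
puck('end')
a=cv2.imread("pics/end_scene.png")[190:420,200:490];b=cv2.imread("pics/end_top.png")[130:300,180:400]
f=lambda i,s:cv2.convertScaleAbs(cv2.resize(i,None,fx=s,fy=s,interpolation=2),alpha=1.7)
a=f(a,1.6);b=cv2.resize(f(b,1.5),(330,a.shape[0]));cv2.imwrite("pics/end.png",np.hstack([a,b]))
# bystanders: change between first and last pictures, top
for n in("scene","top"):
    d=cv2.absdiff(cv2.imread(f"pics/{n}0.png"),cv2.imread(f"pics/end_{n}.png")).max(2)
    m=cv2.morphologyEx((d>35).astype("uint8"),2,np.ones((2,2)))
    print(n,[s[:5].tolist() for s in cv2.connectedComponentsWithStats(m)[2][1:] if s[4]>8])
```

```text
scene 275 320 11.4 [0.7483 0.1501 0.05  ]
scene 220 264 12.0 [7.835e-01 4.000e-04 5.000e-02]
scene 316 246 12.8 [0.6095 0.0556 0.05  ]
top 343 236 11.2 [0.5932 0.0381 0.05  ]
top 362 159 10.6 [ 0.7686 -0.0089  0.05  ]
9.05 [0.38102678 0.34935664 0.22656465] [ 0.85691044  0.32744789 -0.34342035]
scene [[534, 0, 20, 13, 125], [623, 10, 17, 15, 164], [520, 16, 11, 25, 70], [530, 16, 17, 35, 281], [626, 22, 14, 28, 221], [605, 30, 18, 20, 117], [618, 55, 19, 22, 299], [521, 61, 6, 12, 54], [638, 70, 2, 8, 12], [452, 75, 188, 271, 23992], [457, 78, 20, 9, 90], [508, 86, 9, 4, 26], [579, 95, 8, 15, 36], [363, 98, 128, 235, 10539], [429, 103, 31, 11, 151], [496, 140, 15, 20, 101], [524, 145, 5, 4, 15], [530, 144, 15, 4, 34], [336, 257, 42, 36, 580], [357, 270, 12, 9, 74], [328, 279, 4, 4, 13], [356, 285, 27, 18, 106], [312, 288, 4, 4, 14], [265, 292, 54, 46, 1028], [341, 298, 3, 4, 12], [324, 307, 4, 4, 15], [335, 309, 9, 8, 46], [252, 310, 14, 13, 65], [259, 327, 11, 16, 54], [271, 332, 22, 16, 93]]
top [[278, 159, 30, 44, 707], [302, 161, 7, 16, 55], [302, 170, 3, 6, 16], [284, 209, 3, 3, 9], [303, 208, 3, 4, 11], [274, 212, 5, 10, 34], [284, 225, 3, 3, 9], [275, 233, 5, 9, 31], [301, 235, 5, 2, 10], [280, 235, 32, 27, 451], [288, 258, 6, 3, 16], [8, 272, 451, 208, 36384], [445, 385, 5, 5, 16], [412, 424, 31, 23, 222], [346, 447, 10, 7, 45], [360, 451, 6, 5, 20], [445, 466, 9, 14, 79]]
```

View pics/end.png

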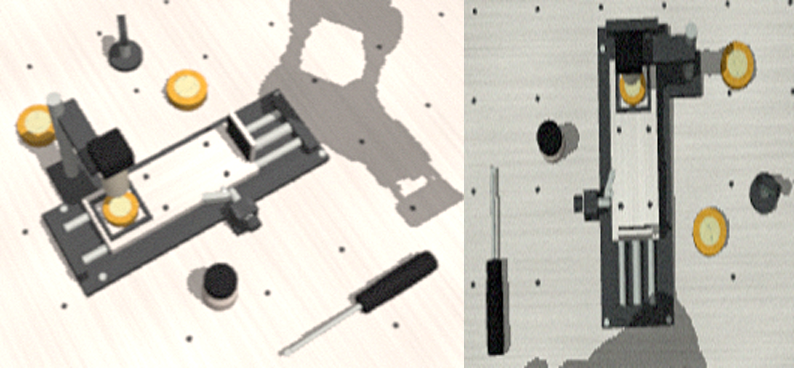

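The slide is parked at mid position with the pin behind its ramp, the puck is seated in its pocket under the lens, and nothing else has moved. I'm handing the job in.

```bash
python3 -c "
from rig import manip
print(manip.finish_job())"
```

```text
the job is handed in; nothing more can be done
None
```

I pushed the slide about 64 mm by the back of its plate with closed fingers. I eased it back until the pin caught it, then moved the arm clear and handed the job in at about 9 s of the 27 s allowed.

**Slide position:** In the scene camera the puck ended 45 mm ahead of where it started, and the reading stayed the same about 2 s later. The last pictures show the pin behind the slide's ramp and the puck seated in its pocket under the camera.

**Forces:** The push readings were about 3 to 6 N, and near zero after I let go.

**Surroundings:** The lens mount, driver and jar showed no change between the first and last pictures. Apart from the slide itself, the only differences were the arm and its shadow.

**Checks that fell short:**
- The top camera's colour mask did not find the puck in its last picture, where it is partly under the camera head. The 45 mm therefore rests on the scene camera, though the puck is visible in the top picture too.
- The two views put the stage's turn at 0.9° and 0.5°; I used 0.8°.
- The state's position readings varied by about 2 mm between calls.

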